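# Put the paint jars away under the desk riser

### The job

Stand the two squat paint jars in the grey caddy, one in each cell, then slide the caddy by its arched grip, cells first, between the guide rails under the wooden desk riser until it is fully home against the end stop. Keep the jars upright throughout, and leave the tall bottle, the rinsing mug and the roll of tape where they are.

Things in the scene. Friction and masses are not known exactly. Their poses are not given: they have to be found in the camera images.
- jar1: a squat white screw-top paint jar with a black lid, 50 mm in diameter and 70 mm tall, 120 g; starts upright on the table in the row of three. Origin: centre of its underside, z up its axis
- jar2: the second jar, identical: a squat white screw-top paint jar with a black lid, 50 mm in diameter and 70 mm tall, 120 g; starts upright on the table in the row of three. Origin: centre of its underside, z up its axis
- caddy: loose grey plastic caddy, 218 x 70 mm, 350 g. x runs lengthwise from grip end to cell end, z up. Origin: underside, below the middle of the divider. Two open cells, each 62 x 62 mm inside, fill x = -68 to +68 mm; walls and divider 4 mm thick, tops 30 mm high; floor 5 mm thick. From x = -150 to -68 mm the floor runs on as a bare tongue carrying the arched grip
- caddy_grip (a point): centre of the caddy's grip bar, at (-122, 0, 88) mm in the caddy's frame. The bar runs along the caddy's x, 56 mm long, 16 mm wide (y), 14 mm thick, top at 95 mm; it stands on a post at each end (14 x 16 mm), open beneath
- cell_front (a point): centre of the inner floor of the cell nearer the grip, at (-33, 0, 5) mm in the caddy's frame; same axes as the caddy
- cell_back (a point): centre of the inner floor of the cell at the far end, at (33, 0, 5) mm in the caddy's frame; same axes as the caddy
- riser: plywood desk riser, fixed: deck 145 mm (x) by 240 mm (y), underside at 88 mm, top 103 mm, papers on it to 110 mm; four 16 mm legs at (+-58, +-105) mm. Origin: table level, under the deck's centre. Mouth at x = -72.5 mm; the caddy enters along +x between two guide rails along x over the full depth, 25 mm high, 12 mm wide, inner faces at y = +-42 mm
- riser_stop (a point): middle of the near face of the end stop, at table level, at (72.5, 0, 0) mm in the riser's frame; a wooden bar across the far end, 25 mm high. The caddy's cell end comes to rest against it: then the caddy's origin is at (4.5, 0, 0) mm in the riser's frame, axes agreeing, and the grip stays outside, in front of the deck
- tall_bottle: tall white paint bottle with a black cap, 50 mm in diameter and 140 mm tall, stands in the row with the jars in any of the three places; too tall for the riser, stays where it is. Origin: centre of its underside
- rinse_mug: empty white ceramic mug with a side handle at its +y, 76 mm wide and 75 mm tall, stays where it is. Origin: centre of its underside
- tape_roll: cardboard tape roll lying flat, 90 mm outside diameter, 25 mm high, stays where it is. Origin: centre of its underside
There are look-alikes about, which are no part of the job. What is shaped like the jar1 but green or pink is not meant.

How it is judged:
On the way:
1. both squat jars stand upright in the caddy, one per cell ((((x of jar1 in the frame of cell_front between -0.011 and 0.011 m and y of jar1 in the frame of cell_front between -0.011 and 0.011 m and z of jar1 in the frame of cell_front between -0.004 and 0.006 m) and (x of jar2 in the frame of cell_back between -0.011 and 0.011 m and y of jar2 in the frame of cell_back between -0.011 and 0.011 m and z of jar2 in the frame of cell_back between -0.004 and 0.006 m)) or ((x of jar2 in the frame of cell_front between -0.011 and 0.011 m and y of jar2 in the frame of cell_front between -0.011 and 0.011 m and z of jar2 in the frame of cell_front between -0.004 and 0.006 m) and (x of jar1 in the frame of cell_back between -0.011 and 0.011 m and y of jar1 in the frame of cell_back between -0.011 and 0.011 m and z of jar1 in the frame of cell_back between -0.004 and 0.006 m))) and angle between each of jar1, jar2's own z axis and vertical below 0.12 rad), for 0.2 s.
At the end, for the whole second after the job is handed in: Both squat jars stand upright (within 0.12 rad) in the caddy, one in each cell, down on the cell floors; the caddy lies flat on the table between the rails under the riser, cell end first, within 8 mm of touching the end stop; all at rest (all of step 1 and x of caddy in the frame of riser between -0.0035 and 0.0095 m and y of caddy in the frame of riser between -0.012 and 0.012 m and z of caddy in the frame of riser between -0.004 and 0.005 m and angle between the x axis of caddy and the x axis of riser, either way round below 0.12 rad and linear speed of each of jar1, jar2, caddy below 0.02 m/s).
It fails at once if a squat jar is tipped by more than 0.6 rad (angle between any of jar1, jar2's own z axis and vertical above 0.6 rad).
It fails at once if the tall bottle is moved by more than 30 mm or tipped over (distance of tall_bottle from where it was at the start of the episode above 0.03 m or angle between tall_bottle's own z axis and vertical above 0.5 rad).
It fails at once if the rinsing mug is moved by more than 30 mm or tipped over (distance of rinse_mug from where it was at the start of the episode above 0.03 m or angle between rinse_mug's own z axis and vertical above 0.5 rad).
It fails at once if the roll of tape is moved by more than 30 mm or tipped over (distance of tape_roll from where it was at the start of the episode above 0.03 m or angle between tape_roll's own z axis and vertical above 0.5 rad).
It also fails if it takes over 72 s, if anything falls off the work surface, if the arm or the gripper's body presses on something with over 40 N, if the wrist force passes 120 N, or if a joint passes its speed limit or range.

### The arm

A 6-joint arm with a two-finger parallel gripper is mounted at the origin on the work surface. World frame = base frame: x ahead of the robot, y to its left, z up, the work surface at z = 0. Lengths are in m, angles in rad, forces in N, time in s.
With the tool pointing down it reaches from about 0.325 to 1 m from the base axis. Payload 5.1 kg.
Tool frame: the origin (TCP) lies midway between the tips of the shut fingers; the grasp point (between the pads) lies 19 mm behind it; z points along the fingers, y is the line along which they close (so a half turn about z gives the same grasp; the last joint's range is limited). The gripper opens to 85 mm and grips with 20 to 120 N. Pads are 22 mm wide; open, the fingers measure 114 mm over their backs; the gripper's body (76 mm by 85 mm) begins 54 mm behind the grasp point. The pads swing forward as they close: fully open they stand 13 mm farther back than shut.
Start: joints at [1.044, 0.124, 1.65, -0, 1.367, -0.083], TCP at [0.279, 0.587, 0.231] pointing down, gripper open.
Joint ranges: [-2.61, 2.61], [-1.02, 2.33], [0.03, 2.71], [-1.35, 4.49], [0.32, 2.68], [-2.91, 2.91]. Speed limits (rad/s): [2.57, 2.57, 3.14, 3.14, 3.14, 3.14].

### API

Orientations are given as a unit quaternion [x, y, z, w].
In Python, from station import status, optics, robot gives the robot as it stands.
- The arm moves only by the shell command python3 -m creep 'ROWS' [FORCE]. ROWS is JSON, a list of rows, each a list of 7 numbers: the turn, a rotation vector about the world's x, y, z in rad, then the shift along the world's x, y, z in mm, then the opening, from 0 (shut) to 1 (fully open). In form: [[ax, ay, az, x, y, z, claw], ...]. A call has 1 to 5 rows; each row shifts and turns the commanded pose from where the row before left it; what a row does not reach is not made up. A row lasts 1/10 s, in which the tool goes at most 50 mm and 8.59 degrees, less where a joint would pass 70% of its speed; a pose out of reach is approached as far as the arm can. A call is refused whole if a number of a shift passes 50 or a number of a turn 0.15, either way. A call with a gripper value outside its range is refused whole. The fingers move at their own pace and stop on an object; FORCE is the grip in N (left out, the last holds). Time passes only in rows, so rows that do not move let the fingers close. It gives the time, the measured TCP pose, the force, the opening and the grip force at its end, in the units of the state.
- status.get_obs(): the state, without advancing time (a new reading comes with each control period).
- optics.snapshot(name): name is "scene" or "top" or "wrist"; returns a dict with "image" (420x560x3 uint8, red, green, blue), "range_z" (420x560 float32, m along the optical axis (not along the pixel's ray), 0 where there is no reading), "fov_y" (degrees; the focal length in pixels is half the picture's height over the tangent of half this angle, whatever the lens; pixels are square), "cx", "cy" (the principal point, pixels), "world_to_cam" (4x4, takes a point from world to camera coordinates). Camera axes: x right, y up, looking along -z (the intrinsics and any distortion apply to the point x, -y, -z); pixel columns grow to the right and rows downward; lengths in m; the calibration is good to about 2 mm. A picture is of the moment at which its call begins.
- robot.close_job(): hands the job in; it is judged then, once.
The state is a dict: "time": time; "joints": joint angles; "qd": joint speeds; "joint_efforts": joint torques, N m; "eef_pos": TCP position; "tcp_rot": TCP orientation; "wrist_force": force on the tool from outside, world axes, zero at the start; "wrist_torque": the same for the moment, N m; "width": opening from 0.0 (shut) to 1.0 (fully open); "grasp_force": force on a finger pad.
Only numpy, scipy, OpenCV 4.12 (cv2) and the standard library are available. Lean on these libraries where they do the work, as an engineer would, in place of code of your own. Each camera call takes 0.05 s, during which the arm holds its last target. There are 200 camera calls.

## Working session

There is one attempt and no reset: what is moved stays moved. The work goes in short steps, Python scripts to look and compute and a shell command to move; the robot and the scene stay as the last step left them, time stands still between calls to the robot, and variables do not carry over. Pictures are saved under pics/ and viewed, at most 10 in all, crops included, and the job is handed in when it is done.

```bash
mkdir -p pics; ls; cat > h.py <<'E'
import numpy as np, cv2
from station import status, optics, robot
def snap(n):
    s=optics.snapshot(n); np.savez(f'{n}.npz',**s); return s
def load(n): return np.load(f'{n}.npz')
def cloud(s):
    H,W=s['range_z'].shape; f=H/2/np.tan(np.radians(float(s['fov_y']))/2)
    v,u=np.mgrid[:H,:W]; d=s['range_z'].astype(float)
    p=np.stack([(u-s['cx'])/f*d,-(v-s['cy'])/f*d,-d,np.ones_like(d)],-1)
    w=p@np.linalg.inv(s['world_to_cam']).T
    w=w[...,:3]; w[d==0]=np.nan
    return w
E
python3 - <<'E'
from h import *
for n in ('scene','top'):
    s=snap(n); cv2.imwrite(f'pics/{n}0.png',s['image'][...,::-1]); print({k:v for k,v in s.items() if k not in('image','range_z')})
E
```

```text
pics
{'fov_y': 45.25036459735081, 'cx': 279.32494358510434, 'cy': 207.23009981811558, 'world_to_cam': array([[-0.90563227,  0.42393701,  0.01037343,  0.50724421],
       [-0.34702689, -0.75494925,  0.55643864,  0.1429192 ],
       [ 0.24372635,  0.50032892,  0.83082395, -1.67304502],
       [ 0.        ,  0.        ,  0.        ,  1.        ]])}
{'fov_y': 57.51580331512001, 'cx': 280.95937534439696, 'cy': 214.47711233368722, 'world_to_cam': array([[-0.02004715, -0.99944716,  0.02652327,  0.01069012],
       [ 0.98195462, -0.01469268,  0.18854506, -0.57381389],
       [-0.18805113,  0.02982443,  0.98170631, -1.00072243],
       [ 0.        ,  0.        ,  0.        ,  1.        ]])}
```

View pics/scene0.png

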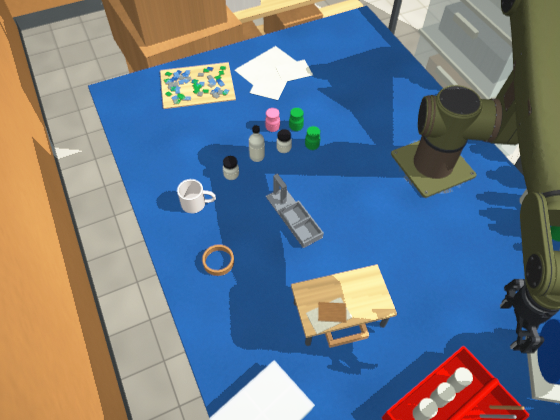

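View pics/top0.png

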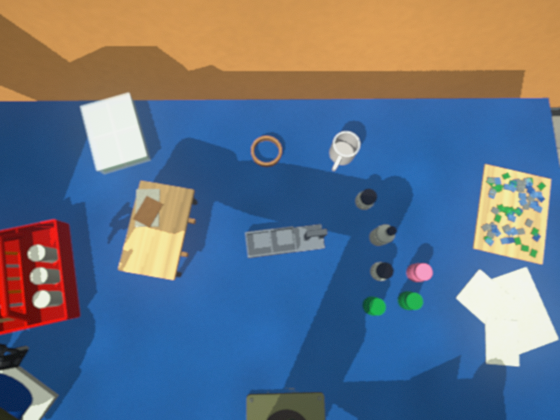

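The scene picture has row candidates at (230,167) and (284,140), both squat white with black lids, with the tall bottle between them at (257,143). In the top view they are (366,199), (382,271) and (383,235). The pink jar (420,271) and green jars (375,306) and (411,300) are look-alikes. The caddy is at top (285,240) with its grip on the right. The riser is at (155,230) with its mouth facing right. Next I measure and confirm in a crop.

```bash
python3 - <<'E'
from h import *
for n in ('top','scene'):
    s=load(n); w=cloud(s); x,y,z=np.moveaxis(w,-1,0); rng=s['range_z']
    seeds={'top':dict(jA=(366,199),jB=(382,271),bot=(383,235),mug=(345,148),tape=(267,151)),'scene':dict(jA=(230,163),jB=(284,136),bot=(257,131),mug=(190,193),tape=(218,260))}[n]
    for k,(u,v) in seeds.items():
        p=w[v-2:v+3,u-2:u+3].reshape(-1,3); c=np.nanmedian(p,0)
        m=(np.hypot(x-c[0],y-c[1])<.06)&(z>.01); q=w[m]; t=np.nanpercentile(q[:,2],97)
        qq=q[q[:,2]>t-.006]
        (cx,cy),r=cv2.minEnclosingCircle((qq[:,:2]*1000).astype(np.float32))
        print(n,k,'seed',c.round(3),'top z',t.round(3),'circ',round(cx),round(cy),round(r))
    tab=(abs(z)<.02)&(x>.3)&(x<.9)&(abs(y)<.4); print('table z',np.nanmedian(z[tab]))
    # riser deck
    m=(z>.095)&(z<.125)&(y>.1)&(y<.5)&(x>.25)&(x<.75)
    l,lab,st,ce=cv2.connectedComponentsWithStats(m.astype(np.uint8)); i=1+np.argmax(st[1:,4]); q=w[lab==i]
    print('riser',len(q),cv2.minAreaRect((q[:,:2]*1000).astype(np.float32)))
    # caddy
    img=s['image'].astype(int); sat=img.max(-1)-img.min(-1)
    m=(z>.022)&(z<.036)&(y>-.2)&(y<.12)&(x>.4)&(x<.68)
    l,lab,st,ce=cv2.connectedComponentsWithStats(m.astype(np.uint8)); i=1+np.argmax(st[1:,4]); q=w[lab==i]
    print('caddy walls',len(q),cv2.minAreaRect((q[:,:2]*1000).astype(np.float32)))
    m=(z>.09)&(z<.1)&(y>-.2)&(y<.1)&(x>.4)&(x<.68); q=w[m]
    if m.sum()>4: print('grip',m.sum(),cv2.minAreaRect((q[:,:2]*1000).astype(np.float32)))
s=load('top'); a=cv2.resize(s['image'][180:330,230:450],None,fx=3.6,fy=3.6,interpolation=cv2.INTER_CUBIC); cv2.imwrite('pics/crop1.png',a[...,::-1])
E
```

```text
top jA seed [ 0.611 -0.234  0.07 ] top z 0.073 circ 620 -241 22
top jB seed [ 0.414 -0.265  0.07 ] top z 0.073 circ 416 -271 22
top bot seed [ 0.506 -0.264  0.103] top z 0.142 circ 513 -275 12
top mug seed [ 0.783 -0.197  0.004] top z 0.077 circ 771 -186 38
top tape seed [0.778 0.037 0.   ] top z 0.028 circ 773 41 45
table z -1.7512053703816477e-06
riser 5193 ((532.6300659179688, 327.00299072265625), (147.49630737304688, 239.90028381347656), 79.15158081054688)
caddy walls 276 ((503.26861572265625, 31.81192398071289), (70.77086639404297, 135.86732482910156), 6.269415378570557)
grip 127 ((516.8340454101562, -89.6163558959961), (16.250194549560547, 54.87179183959961), 5.675309658050537)
scene jA seed [ 0.623 -0.229  0.068] top z 0.073 circ 622 -238 23
scene jB seed [ 0.422 -0.259  0.07 ] top z 0.073 circ 417 -269 25
scene bot seed [ 0.515 -0.263  0.135] top z 0.139 circ 516 -273 14
scene mug seed [ 0.769 -0.217  0.008] top z 0.076 circ 773 -184 38
scene tape seed [ 0.775  0.037 -0.001] top z 0.028 circ 776 44 45
table z -0.0006564126725692176
riser 4970 ((534.79248046875, 329.5444641113281), (147.45806884765625, 240.97402954101562), 78.80451202392578)
caddy walls 303 ((505.1972351074219, 34.798194885253906), (73.5665512084961, 140.46165466308594), 7.056067943572998)
grip 75 ((519.5452270507812, -85.62519836425781), (15.924188613891602, 56.39436721801758), 6.009373664855957)
```

View pics/crop1.png

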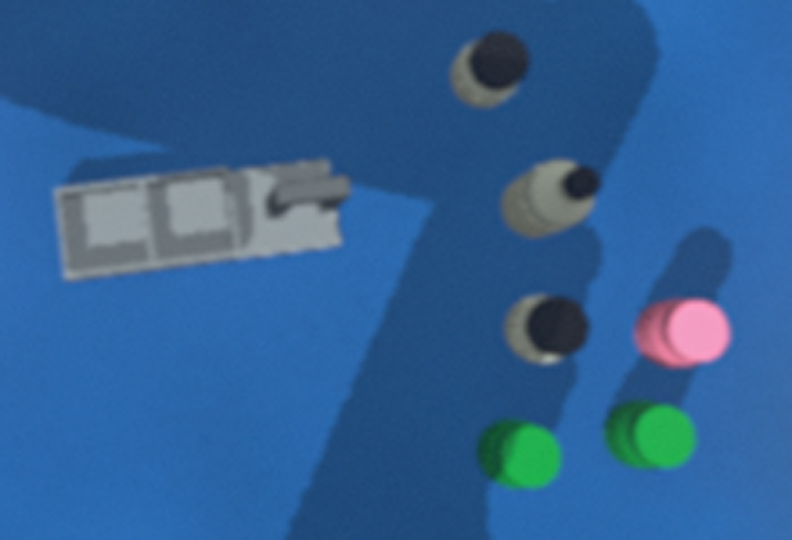

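The crop confirms two white jars with black lids at crop (495,65) and (552,325). The tall bottle with a narrow cap at (555,195) stands between them and must stay. The pink and green ones are not meant.

```bash
python3 - <<'E'
from h import *
from scipy.spatial.transform import Rotation as R
s=load('top'); w=cloud(s); x,y,z=np.moveaxis(w,-1,0)
for k,(u,v) in dict(pink=(422,271),g1=(376,307),g2=(413,300)).items():
    c=np.nanmedian(w[v-2:v+3,u-2:u+3].reshape(-1,3),0); print(k,c.round(3))
o=status.get_obs(); print(o['eef_pos'],o['joints'],o['width'],o['wrist_force']); print(R.from_quat(o['tcp_rot']).as_matrix().round(3))
E
```

```text
pink [ 0.412 -0.372  0.071]
g1 [ 0.321 -0.242  0.071]
g2 [ 0.337 -0.342  0.071]
[0.27886951 0.58653203 0.23017769] [ 1.04437144e+00  1.24445623e-01  1.65152820e+00 -4.70420546e-05
  1.36749896e+00 -8.25957450e-02] 1.001529868674235 [0.27496286 0.54389329 0.48237862]
[[-0.903  0.429 -0.001]
 [ 0.429  0.903 -0.002]
 [ 0.    -0.002 -1.   ]]
```

```bash

python3 -m creep '[[0,0,-0.1,10,-25,0,1],[0,0,-0.145,20,-40,0,1],[0,0,-0.145,20,-40,0,1],[0,0,-0.145,20,-40,0,1],[0,0,-0.145,20,-40,0,1]]' 30 &&
python3 -m creep '[[0,0,-0.145,20,-48,0,1],[0,0,-0.145,20,-48,0,1],[0,0,-0.046,20,-48,0,1],[0,0,0,20,-48,0,1],[0,0,0,20,-48,0,1]]' &&
python3 -m creep '[[0,0,0,20,-48,0,1],[0,0,0,20,-48,0,1],[0,0,0,20,-48,0,1],[0,0,0,20,-48,0,1],[0,0,0,20,-48,0,1]]' &&
python3 -m creep '[[0,0,0,20,-48,0,1],[0,0,0,20,-48,0,1],[0,0,0,12,-26,0,1],[0,0,0,0,0,0,1],[0,0,0,0,0,0,1]]'
cat >> h.py <<'E'
from scipy.spatial.transform import Rotation as R
def st():
    o=status.get_obs(); m=R.from_quat(o['tcp_rot']).as_matrix()
    print('t',round(o['time'],2),'tcp',(np.array(o['eef_pos'])*1000).round(1),'psi',np.degrees(np.arctan2(m[1,1],m[0,1])).round(2),'z',m[:,2].round(3),'w',round(o['width'],3),'gf',o['grasp_force'],'F',np.round(o['wrist_force'],1))
E
python3 -c "
from h import *
st()
s=snap('wrist'); cv2.imwrite('pics/w1.png',s['image'][...,::-1])
w=cloud(s); z=w[...,2]; m=((z>.064)&(z<.08)).astype(np.uint8)
n,l,S,C=cv2.connectedComponentsWithStats(m)
for i in range(1,n):
  if S[i,4]>200:
    q=w[l==i]; print(S[i],C[i].round(),cv2.minEnclosingCircle((q[:,:2]*1000).astype(np.float32)),q[:,2].mean())
"
```

```text
time: 0.6
eef_pos: [0.3693, 0.4003, 0.2307]
tcp_rot: [0.535, 0.845, -0.0, -0.0]
wrist_force: [1.0, -0.2, -0.2]
width: 1.002
grasp_force: 0.0
time: 1.1
eef_pos: [0.4653, 0.1693, 0.231]
tcp_rot: [0.667, 0.745, -0.0, -0.0]
wrist_force: [1.1, 0.2, -0.0]
width: 1.0
grasp_force: 0.0
time: 1.6
eef_pos: [0.5616, -0.0616, 0.2309]
tcp_rot: [0.667, 0.745, -0.0, -0.0]
wrist_force: [0.6, 1.4, 0.7]
width: 1.0
grasp_force: 0.0
time: 2.1
eef_pos: [0.6115, -0.1781, 0.2304]
tcp_rot: [0.667, 0.745, -0.0, -0.001]
wrist_force: [-0.4, 0.8, 0.1]
width: 0.998
grasp_force: 0.0
t 2.1 tcp [ 611.5 -178.1  230.4] psi 6.3 z [-0.002  0.001 -1.   ] w 0.998 gf 0.0 F [-0.4  0.8  0.1]
[ 388  181   85   72 1672] [433. 215.] ((762.35791015625, -179.70571899414062), 48.10813903808594) 0.07138966372898668
[  0 204  30  41 973] [ 12. 225.] ((325.6942138671875, -241.21401977539062), 22.487646102905273) 0.06960644226724716
[ 263  230   41   40 1255] [283. 250.] ((620.2364501953125, -238.06097412109375), 22.547487258911133) 0.06973908239838432
[  75  237   44   39 1287] [ 96. 256.] ((417.3697204589844, -269.0500183105469), 23.1369571685791) 0.06981302138247585
[164 247  45  34 355] [191. 257.] ((515.6917114257812, -269.40802001953125), 24.9223690032959) 0.07172407058102209
[   9  287   44   36 1143] [ 30. 305.] ((335.99969482421875, -340.7716979980469), 23.44856834411621) 0.06977269697371405
[ 79 316  36  24 586] [ 96. 327.] ((410.6160888671875, -365.183837890625), 20.98456573486328) 0.06954391240720753
```

```bash

python3 -m creep '[[0,0,0,5,-31,0,1],[0,0,0,4,-30,0,1],[0,0,0,0,0,-40,1],[0,0,0,0,0,-40,1],[0,0,0,0,0,-30,1]]' >/dev/null &&
python3 -m creep '[[0,0,0,0,0,0,1],[0,0,0,0,0,0,1]]' >/dev/null; python3 -c "
from h import *
st()"
```

```text
t 2.85 tcp [ 620.8 -237.6  121.6] psi 6.44 z [-0.001  0.    -1.   ] w 1.0 gf 0.0 F [ 0.4 -0.7  0.8]
```

```bash

python3 -m creep '[[0,0,0,0,-1,-35,1],[0,0,0,0,0,-35,1],[0,0,0,0,0,-25,1],[0,0,0,0,0,0,1],[0,0,0,0,0,0,0.4]]' 30 >/dev/null &&
python3 -m creep '[[0,0,0,0,0,0,0.3],[0,0,0,0,0,0,0.3],[0,0,0,0,0,0,0.3],[0,0,0,0,0,0,0.3],[0,0,0,0,0,0,0.3]]' ; python3 -c "
from h import *
st()"
```

```text
time: 3.85
eef_pos: [0.623, -0.2407, 0.0301]
tcp_rot: [0.667, 0.745, 0.001, 0.002]
wrist_force: [-0.4, 1.3, 5.9]
width: 0.559
grasp_force: 30.7
t 3.85 tcp [ 623.  -240.7   30.1] psi 6.36 z [ 0.005 -0.002 -1.   ] w 0.559 gf 30.658454390941188 F [-0.4  1.3  5.9]
```

```bash

python3 -m creep '[[0,0,0,0,0,20,0.3],[0,0,0,0,0,35,0.3],[0,0,0,0,0,35,0.3],[0,0,0,0,0,25,0.3],[0,0,0,-10,20,5,0.3]]' >/dev/null &&
python3 -m creep '[[0,0,0,-15,38,0,0.3],[0,0,0,-15,38,0,0.3],[0,0,0,-15,38,0,0.3],[0,0,0,-15,38,0,0.3],[0,0,0,-15,38,0,0.3]]' >/dev/null &&
python3 -m creep '[[0,0,0,-15,38,0,0.3],[0,0,0,-12,32,0,0.3],[0,0,0,-10,24,0,0.3],[0,0,0,0,0,0,0.3],[0,0,0,0,0,0,0.3]]' >/dev/null ; python3 -c "
from h import *
st()
s=snap('top'); cv2.imwrite('pics/t2.png',s['image'][...,::-1])
s=snap('wrist'); cv2.imwrite('pics/w2.png',s['image'][...,::-1])"
```

```text
t 5.35 tcp [499.1  64.4 147.2] psi 6.44 z [ 0.002 -0.    -1.   ] w 0.567 gf 31.88531553838402 F [ 0.9  0.4 -0.9]
```

View pics/w2.png

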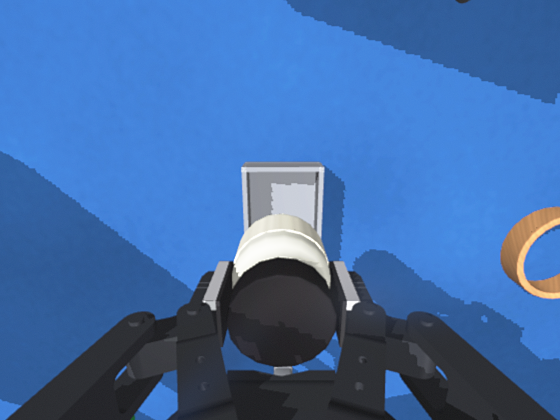

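The wrist view shows the jar held by its lid (lid centre about (283,312)). The caddy's far cell is ahead of it, with end-wall corners at (244,166) and (323,166), centred laterally. I check the end-wall position from depth.

```bash
python3 -c "
from h import *
s=load('wrist'); w=cloud(s); z=w[...,2]
m=(z>.02)&(z<.036); m[:, :225]=0; m[:,345:]=0; m[240:]=0
q=w[m]*1000; u=np.array([-.1115,.994]); n=np.array([-.994,-.1115])
print(len(q), 'along max', np.percentile(q[:,:2]@u,[95,99,100]), 'lat', np.percentile(q[:,:2]@n,[0,1,99,100]))
c=np.array([504.2,33.3]); print('expected end',c@u+68,'lat',c@n-35,c@n+35)
# jar: lid top
m=(z>.165)&(z<.195); m[:, :225]=0; m[:,345:]=0; m[:250]=0;m[375:]=0
l=w[m]*1000; print('lid',len(l),np.median(l[:,2]),cv2.minEnclosingCircle(l[abs(l[:,2]-np.median(l[:,2]))<4][:,:2].astype(np.float32)))
# body of jar lower z
for a,b in((.118,.13),(.13,.142),(.142,.16)):
  m=(z>a)&(z<b); m[:, :225]=0; m[:,345:]=0; m[:190]=0
  l=w[m]*1000; print(a,len(l),(l[:,:2]@u).max() if len(l) else 0, l[:,0].min(),l[:,0].max())
"
```

```text
1276 along max [46.16043593 46.30967542 46.43820801] lat [-539.73852804 -539.51653112 -469.77110071 -469.60494635]
expected end 44.881899999999995 lat -539.88775 -469.88775
lid 10694 186.76566945619993 ((501.7063903808594, 67.20120239257812), 24.94569206237793)
0.118 233 35.83971751744275 474.7735683993862 520.8262124968212
0.13 591 36.02688163758176 474.49954218767084 521.0406507722062
0.142 2052 35.915552222348765 471.05656818174515 528.0301556973933
```

```bash

python3 -m creep '[[0,0,0,-1,0.5,-25,0.3],[0,0,0,0,0,-30,0.3],[0,0,0,0,0,-25,0.3],[0,0,0,0,0,-15,0.3],[0,0,0,0,0,-7,0.3]]' >/dev/null &&
python3 -m creep '[[0,0,0,0,0,-4,0.3],[0,0,0,0,0,-2,0.3],[0,0,0,0,0,0,0.3],[0,0,0,0,0,0,0.3]]' >/dev/null ; python3 -c "
from h import *
st()"
```

```text
t 6.35 tcp [498.7  64.7  39.3] psi 6.36 z [ 0.002  0.    -1.   ] w 0.559 gf 31.88225703081116 F [ 0.5 -0.5 -1.6]
```

```bash

python3 -m creep '[[0,0,0,0,0,-2,0.3],[0,0,0,0,0,-1.5,0.3],[0,0,0,0,0,0,0.3],[0,0,0,0,0,0,0.3]]'  ; python3 -c "
from h import *
st()"
```

```text
time: 6.75
eef_pos: [0.4982, 0.0647, 0.0351]
tcp_rot: [0.667, 0.745, 0.0, 0.0]
wrist_force: [0.4, 0.3, 0.9]
width: 0.556
grasp_force: 32.1
t 6.75 tcp [498.2  64.7  35.1] psi 6.36 z [ 0.001  0.    -1.   ] w 0.556 gf 32.06249519018456 F [0.4 0.3 0.9]
```

Contact is just made. I release, rise, and head for jB at (417,-269.5), turning the closing direction to about -45°.

```bash

python3 -m creep '[[0,0,0,0,0,0,0.75],[0,0,0,0,0,0,1],[0,0,0,0,0,0,1],[0,0,0,0,0,0,1],[0,0,0,0,0,10,1]]' >/dev/null &&
python3 -m creep '[[0,0,0,0,0,40,1],[0,0,0,0,0,45,1],[0,0,0,0,0,45,1],[0,0,0,0,0,45,1],[0,0,-0.1,-5,-20,5,1]]' >/dev/null &&
python3 -m creep '[[0,0,-0.14,-11,-44,0,1],[0,0,-0.14,-11,-44,0,1],[0,0,-0.14,-11,-44,0,1],[0,0,-0.14,-11,-44,0,1],[0,0,-0.14,-11,-44,0,1]]' >/dev/null &&
python3 -m creep '[[0,0,-0.1,-11,-44,0,1],[0,0,0,-10,-40,0,1],[0,0,0,0,-10,0,1],[0,0,0,0,0,0,1],[0,0,0,0,0,0,1]]'>/dev/null ; python3 -c "
from h import *
st()
s=snap('wrist'); cv2.imwrite('pics/w3.png',s['image'][...,::-1])
w=cloud(s); z=w[...,2]; m=((z>.064)&(z<.08)).astype(np.uint8)
n,l,S,C=cv2.connectedComponentsWithStats(m)
for i in range(1,n):
  if S[i,4]>200:
    q=w[l==i]; print(S[i],C[i].round(),cv2.minEnclosingCircle((q[:,:2]*1000).astype(np.float32)),q[:,2].mean())
s=snap('top'); cv2.imwrite('pics/t3.png',cv2.resize(s['image'][160:330,180:460],None,fx=2.8,fy=2.8,interpolation=cv2.INTER_CUBIC)[...,::-1])
"
```

```text
t 8.75 tcp [ 417.1 -268.6  225. ] psi -45.19 z [ 0.     0.001 -1.   ] w 0.998 gf 0.0 F [0.2 1.  0.3]
[ 261  175   45   44 1509] [283. 196.] ((416.8793640136719, -269.14984130859375), 22.51167106628418) 0.06990344817602065
[ 181  219   43   41 1361] [202. 239.] ((324.0502014160156, -240.96450805664062), 22.512311935424805) 0.06993338570872194
[ 326  245   42   39 1266] [346. 264.] ((411.8112487792969, -371.92108154296875), 22.626602172851562) 0.06975105242409162
[ 257  271   41   37 1162] [277. 289.] ((336.3467102050781, -340.59503173828125), 22.561954498291016) 0.06982177675969906
```

View pics/t3.png

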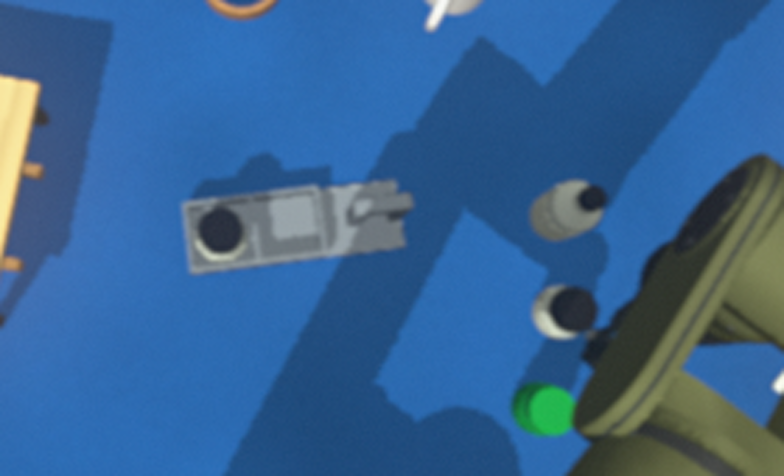

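Jar 1 stands in the far cell (crop (220,232)). The wrist view puts jB at (416.9,-269.1), right under the tool. Descend and grasp.

```bash

python3 -m creep '[[0,0,0,0,-0.5,-40,1],[0,0,0,0,0,-45,1],[0,0,0,0,0,-40,1],[0,0,0,0,0,-30,1],[0,0,0,0,0,-20,1]]' >/dev/null &&
python3 -m creep '[[0,0,0,0,0,-14,1],[0,0,0,0,0,-5,1],[0,0,0,0,0,0,1],[0,0,0,0,0,0,1]]' >/dev/null; python3 -c "
from h import *
st()"
```

```text
t 9.75 tcp [ 417.9 -270.3   32.1] psi -45.18 z [ 0.002 -0.001 -1.   ] w 0.998 gf 0.0 F [0.2 0.7 0.4]
```

```bash

python3 -m creep '[[0,0,0,0,0,0,0.4],[0,0,0,0,0,0,0.3],[0,0,0,0,0,0,0.3],[0,0,0,0,0,0,0.3],[0,0,0,0,0,0,0.3]]' 30 && python3 -m creep '[[0,0,0,0,0,0,0.3],[0,0,0,0,0,20,0.3],[0,0,0,0,0,35,0.3],[0,0,0,0,0,35,0.3],[0,0,0,0,0,25,0.3]]' &&
python3 -m creep '[[0,0,0.05,5,20,0,0.3],[0,0,0.14,12,37,0,0.3],[0,0,0.14,12,37,0,0.3],[0,0,0.14,12,37,0,0.3],[0,0,0.14,12,37,0,0.3]]' >/dev/null &&
python3 -m creep '[[0,0,0.14,12,37,0,0.3],[0,0,0.14,12,37,0,0.3],[0,0,0.01,10,27,0,0.3],[0,0,0,0,0,0,0.3],[0,0,0,0,0,0,0.3]]' >/dev/null
cat > hov.py <<'E'
from h import *
st()
s=snap('wrist'); cv2.imwrite('pics/w4.png',s['image'][...,::-1]); cv2.imwrite('pics/w4.png',s['image'][...,::-1])
w=cloud(s)*1000; z=w[...,2]; u=np.array([-.1115,.994]); n=np.array([-.994,-.1115]); V,U=np.mgrid[:420,:560]
m=(z>20)&(z<36)&(U>200)&(U<370)&(V<300)
q=w[m][:,:2]; print('caddy end along',(q@u).max(),'lat',np.percentile(q@n,[1,99]))
t=s['range_z']; lid=(z>160)&(z<200)&(U>225)&(U<345)&(V>240)&(V<380); l=w[lid]; zm=np.median(l[:,2])
c,r=cv2.minEnclosingCircle(l[abs(l[:,2]-zm)<4][:,:2].astype(np.float32)); print('held lid z',zm,c,r,'along',np.dot(c,u),'lat',np.dot(c,n))
m=(z>72)&(z<79)&(U>225)&(U<345)&(V<300); p=w[m][:,:2]
if len(p)>50: c,r=cv2.minEnclosingCircle(p.astype(np.float32)); print('jar1',len(p),c,r,np.dot(c,u),np.dot(c,n))
E
python3 hov.py
```

```text
time: 10.25
eef_pos: [0.4174, -0.2703, 0.0321]
tcp_rot: [0.925, 0.381, 0.0, 0.001]
wrist_force: [-1.9, 1.1, 5.1]
width: 0.555
grasp_force: 30.2
time: 10.75
eef_pos: [0.4174, -0.2703, 0.1484]
tcp_rot: [0.925, 0.381, 0.001, 0.001]
wrist_force: [0.2, -0.7, -1.0]
width: 0.557
grasp_force: 31.4
t 11.75 tcp [ 5.037e+02 -5.000e-01  1.457e+02] psi 6.43 z [-0.001 -0.    -1.   ] w 0.555 gf 31.38724487274885 F [-0.9  0.2 -1.4]
caddy end along 46.18740130859596 lat [-539.5847959  -469.87725585]
held lid z 183.2104973496675 (506.5003662109375, 1.7934951782226562) 25.35538101196289 along -54.69205662536621 lat -503.6613387260437
jar1 3472 (497.461181640625, 67.2230453491211) 22.3430118560791 11.35278532409668 -501.9717841072083
```

View pics/w4.png

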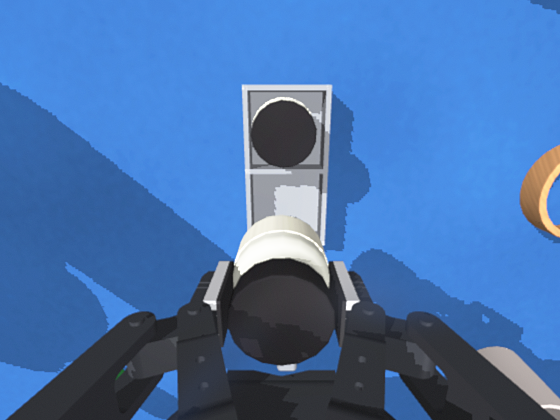

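The held jar is centred over the front cell to about 1 mm, and jar 1 sits at (283,132) in the far cell. Lower about 108 mm.

```bash

python3 -m creep '[[0,0,0,1,0,-25,0.3],[0,0,0,0,0,-30,0.3],[0,0,0,0,0,-25,0.3],[0,0,0,0,0,-13,0.3],[0,0,0,0,0,-7,0.3]]' >/dev/null &&
python3 -m creep '[[0,0,0,0,0,-4,0.3],[0,0,0,0,0,-2,0.3],[0,0,0,0,0,-1,0.3],[0,0,0,0,0,0,0.3],[0,0,0,0,0,0,0.3]]' >/dev/null ; python3 -c "
from h import *
st()"
```

```text
t 12.8 tcp [505.4  -0.8  39.5] psi 6.37 z [ 0.001 -0.    -1.   ] w 0.557 gf 31.389337806031108 F [-0.3  0.5 -1.1]
```

```bash

python3 -m creep '[[0,0,0,0,0,-1,0.3],[0,0,0,0,0,-1,0.3],[0,0,0,0,0,0,0.3],[0,0,0,0,0,0,0.6],[0,0,0,0,0,0,0.9]]' &&
python3 -m creep '[[0,0,0,0,0,0,1],[0,0,0,0,0,0,1],[0,0,0,0,0,10,1],[0,0,0,0,0,40,1],[0,0,0,0,0,40,1]]' >/dev/null &&
python3 -m creep '[[0,0,0,0,0,40,1],[0,0,0,4,-28,30,1],[0,0,0,4,-29,0,1],[0,0,0,4,-29,0,1],[0,0,0,0,0,0,1]]' >/dev/null &&
python3 -m creep '[[0,0,0,0,0,0,1]]' >/dev/null
python3 -c "
from h import *
st()
s=snap('wrist'); cv2.imwrite('pics/w5.png',s['image'][...,::-1])
w=cloud(s)*1000; z=w[...,2]; V,U=np.mgrid[:420,:560]
for nm,a,b in(('walls',20,36),('bar',90,99),('lids',72,79)):
  m=((z>a)&(z<b)&(U>180)&(U<380)).astype(np.uint8); n,l,S,C=cv2.connectedComponentsWithStats(m)
  for i in range(1,n):
    if S[i,4]>150: q=w[l==i][:,:2].astype(np.float32); print(nm,S[i],cv2.minAreaRect(q),cv2.minEnclosingCircle(q))
"
```

```text
time: 13.3
eef_pos: [0.505, -0.0008, 0.0368]
tcp_rot: [0.667, 0.745, 0.0, 0.0]
wrist_force: [0.4, 0.2, 0.0]
width: 0.751
grasp_force: 0.0
t 14.4 tcp [516.8 -87.1 197.3] psi 6.28 z [ 0.  0. -1.] w 1.001 gf 0.0 F [-0.3 -0.9  0.2]
walls [ 241    0   81  142 2225] ((504.58697509765625, 27.842830657958984), (70.19337463378906, 121.92394256591797), 6.429671764373779) ((504.4198303222656, 27.083648681640625), 69.18475341796875)
walls [254  39  50  19 151] ((500.3594055175781, 48.48618698120117), (44.201480865478516, 13.381682395935059), 9.035090446472168) ((499.30865478515625, 55.09400177001953), 22.100839614868164)
walls [242 318  41  22 339] ((513.0752563476562, -256.39422607421875), (48.936370849609375, 21.01428985595703), 2.1587491035461426) ((513.4710083007812, -266.89385986328125), 24.468284606933594)
bar [ 272  181   20   63 1174] ((517.5745239257812, -86.09715270996094), (15.784584045410156, 55.16380310058594), 6.796335220336914) ((516.755859375, -86.34870910644531), 28.117656707763672)
bar [243 363  35  12 191] ((514.7664794921875, -254.3940887451172), (10.5723876953125, 35.4144287109375), 85.634033203125) ((514.3749389648438, -259.52276611328125), 17.707887649536133)
lids [ 248    0   60   43 2113] ((498.32000732421875, 58.93352508544922), (44.280006408691406, 27.948951721191406), 6.314046859741211) ((497.5177001953125, 66.66565704345703), 22.2820987701416)
lids [ 251   75   55   58 2458] ((504.5793762207031, 0.14783477783203125), (43.87763977050781, 44.0390510559082), 58.640785217285156) ((504.76251220703125, 0.20328164100646973), 22.352493286132812)
lids [238 349  45  22 216] ((514.59130859375, -257.2590026855469), (20.11393928527832, 48.247283935546875), 86.72477722167969) ((514.0404052734375, -266.8861083984375), 24.12729263305664)
```

View pics/w5.png

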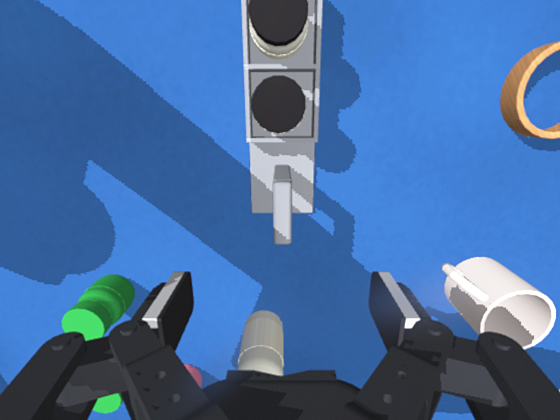

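Both jars stand in their cells, with lids at (280,18) and (278,104). The grip bar is at (283,215), measured at (517.6,-86.1). Descend and grip the bar.

```bash

python3 -m creep '[[0,0,0,0.5,0.5,-35,0.8],[0,0,0,0,0,-35,0.8],[0,0,0,0,0,-30,0.8],[0,0,0,0,0,-20,0.8],[0,0,0,0,0,-8,0.8]]' 40 >/dev/null &&
python3 -m creep '[[0,0,0,0,0,0,0.5],[0,0,0,0,0,0,0.3],[0,0,0,0,0,0,0.25],[0,0,0,0,0,0,0.1],[0,0,0,0,0,0,0.05]]' && python3 -m creep '[[0,0,0,0,0,0,0.05],[0,0,0,0,0,0,0.05],[0,0,0,0,0,0,0.05],[0,0,0,0,0,0,0.05]]' ; python3 -c "
from h import *
st()"
```

```text
time: 15.45
eef_pos: [0.5184, -0.0866, 0.0705]
tcp_rot: [0.667, 0.745, 0.001, 0.001]
wrist_force: [-1.2, 1.0, 5.9]
width: 0.181
grasp_force: 40.2
time: 15.85
eef_pos: [0.5184, -0.0866, 0.0705]
tcp_rot: [0.667, 0.745, 0.001, 0.001]
wrist_force: [-2.3, 0.8, 6.3]
width: 0.179
grasp_force: 40.3
t 15.85 tcp [518.4 -86.6  70.5] psi 6.37 z [ 0.002 -0.    -1.   ] w 0.179 gf 40.271703600883484 F [-2.3  0.8  6.3]
```

```bash

python3 -m creep '[[0,0,-0.01,-2,6,0,0.05],[0,0,-0.025,-3,12,0,0.05],[0,0,-0.035,-4,16,0,0.05],[0,0,-0.04,-4.5,18,0,0.05],[0,0,-0.04,-4.5,18,0,0.05]]' &&
python3 -m creep '[[0,0,-0.04,-4.5,18,0,0.05],[0,0,-0.04,-4.5,18,0,0.05],[0,0,-0.035,-4,16,0,0.05],[0,0,-0.025,-3,14,0,0.05],[0,0,-0.013,-2,9,0,0.05]]' && python3 -m creep '[[0,0,0,0,3,0,0.05],[0,0,0,0,0,0,0.05],[0,0,0,0,0,0,0.05]]'
cat > pre.py <<'E'
from h import *
import sys
st()
for nm in sys.argv[1:]:
  s=snap(nm); cv2.imwrite(f'pics/pre_{nm}.png',s['image'][...,::-1])
  w=cloud(s)*1000; x,y,z=np.moveaxis(w,-1,0)
  def comp(m,k,mn=150):
    n,l,S,C=cv2.connectedComponentsWithStats(m.astype(np.uint8))
    for i in range(1,n):
      if S[i,4]>mn: q=w[l==i][:,:2].astype(np.float32); print(nm,k,S[i],C[i].round(),np.round(np.r_[cv2.minAreaRect(q)[0],cv2.minAreaRect(q)[1],cv2.minAreaRect(q)[2]],1))
  roi=(x>400)&(x<680)&(y>-50)&(y<480)
  comp((z>72)&(z<79)&roi,'lid',100); comp((z>97)&(z<113)&roi,'deck',400); comp((z>26)&(z<34)&roi,'walls'); comp((z>20)&(z<27)&roi,'rails',60)
E
python3 pre.py wrist top scene
```

```text
time: 16.35
eef_pos: [0.5007, -0.017, 0.0705]
tcp_rot: [0.722, 0.692, 0.0, 0.002]
wrist_force: [0.3, -6.1, 5.4]
width: 0.18
grasp_force: 40.1
time: 16.85
eef_pos: [0.4826, 0.0585, 0.0705]
tcp_rot: [0.772, 0.636, 0.001, 0.002]
wrist_force: [0.7, -6.2, 5.3]
width: 0.174
grasp_force: 40.2
time: 17.15
eef_pos: [0.4825, 0.0617, 0.0705]
tcp_rot: [0.772, 0.636, 0.001, 0.001]
wrist_force: [-1.9, -1.9, 7.6]
width: 0.181
grasp_force: 40.4
t 17.15 tcp [482.5  61.7  70.5] psi -11.03 z [ 0.003 -0.    -1.   ] w 0.181 gf 40.40563702583313 F [-1.9 -1.9  7.6]
wrist lid [ 221   42  105  111 9103] [273.  97.] [495.6 148.2  44.4  44.3  33.7]
wrist lid [264 229  33   8 171] [280. 232.] [487.   88.8   2.2  15.5  79.7]
wrist deck [225 281  39  61 768] [253. 303.] [468.4  67.8  24.7  13.7  79.3]
wrist deck [298 281  38  61 760] [308. 302.] [496.6  61.9  25.   13.8  78.9]
wrist walls [ 212    0  137  163 4617] [282.  80.] [500.  155.7  83.5  70.5  78.9]
wrist walls [239   0  72  19 292] [275.  11.] [504.2 193.3   8.1  36.8  77.9]
wrist rails [238   0  75  22 241] [276.  14.] [505.  194.    9.5  39.3  80.2]
wrist rails [223  39 116 117 842] [286.  87.] [498.7 149.   62.5  62.6  79. ]
wrist rails [268 200  25   6  75] [280. 202.] [486.7  88.7   2.1  15.6  81.9]
top lid [194 231  18  17 203] [202. 239.] [507.7 211.8  42.7  42.6  44.8]
top deck [ 118  181   76   99 5170] [156. 230.] [532.6 327.1 146.5 240.   79.2]
scene lid [315 237  16  14 123] [322. 243.] [497.6 149.8  40.7  42.8  76.1]
scene lid [322 257  16  15 146] [330. 264.] [510.1 214.4  41.9  42.7  76.2]
scene deck [ 291  265  106   72 4846] [342. 300.] [534.6 329.9 147.2 241.5  79.3]
scene rails [327 324  42  22 218] [349. 336.] [547.8 396.7  34.1 108.   78.9]
```

View pics/pre_wrist.png

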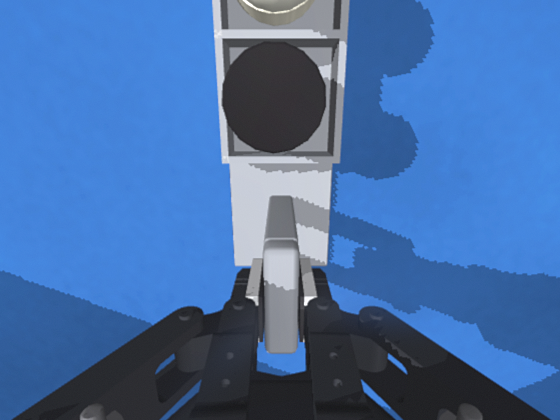

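Caddy and riser agree within about 1 mm laterally and 0.2° in yaw. About 155 mm remains along 79°. Slide in, then push gently.

```bash

python3 -m creep '[[0,0,0,1.5,8,0,0.05],[0,0,0,2.7,14,0,0.05],[0,0,0,3.5,18,0,0.05],[0,0,0,3.5,18,0,0.05],[0,0,0,3.5,18,0,0.05]]' &&
python3 -m creep '[[0,0,0,3.5,18,0,0.05],[0,0,0,3.5,18,0,0.05],[0,0,0,2.7,14,0,0.05],[0,0,0,1.9,10,0,0.05],[0,0,0,1,5,0,0.05]]' && python3 -m creep '[[0,0,0,0,0,0,0.05],[0,0,0,0,0,0,0.05],[0,0,0,0,0,0,0.05]]'
```

```text
time: 17.8
eef_pos: [0.4972, 0.1372, 0.0705]
tcp_rot: [0.772, 0.636, 0.0, 0.002]
wrist_force: [-0.9, -7.6, 8.9]
width: 0.181
grasp_force: 40.5
time: 18.3
eef_pos: [0.5096, 0.2024, 0.0705]
tcp_rot: [0.771, 0.636, -0.0, 0.002]
wrist_force: [-1.0, -7.6, 8.6]
width: 0.177
grasp_force: 40.7
time: 18.6
eef_pos: [0.5098, 0.2031, 0.0705]
tcp_rot: [0.772, 0.636, 0.001, 0.001]
wrist_force: [-0.8, -1.0, 6.7]
width: 0.18
grasp_force: 40.3
```

Moved 144 mm, about 11 mm to go. Small steps, watching the force.

```bash

python3 -m creep '[[0,0,0,0.4,2,0,0.05],[0,0,0,0.4,2,0,0.05],[0,0,0,0.4,2,0,0.05],[0,0,0,0.4,2,0,0.05]]' && python3 -m creep '[[0,0,0,0.2,1,0,0.05],[0,0,0,0.2,1,0,0.05]]' && python3 -m creep '[[0,0,0,0.2,1,0,0.05],[0,0,0,0,0,0,0.05]]'
```

```text
time: 19.0
eef_pos: [0.5111, 0.2096, 0.0705]
tcp_rot: [0.772, 0.636, -0.0, 0.002]
wrist_force: [-2.2, -8.1, 10.2]
width: 0.18
grasp_force: 40.6
time: 19.2
eef_pos: [0.5115, 0.2116, 0.0705]
tcp_rot: [0.772, 0.636, -0.0, 0.002]
wrist_force: [-0.7, -8.0, 9.7]
width: 0.177
grasp_force: 40.6
time: 19.4
eef_pos: [0.5117, 0.2127, 0.0705]
tcp_rot: [0.772, 0.636, -0.0, 0.001]
wrist_force: [-0.9, -6.9, 8.6]
width: 0.178
grasp_force: 40.6
```

```bash

python3 -m creep '[[0,0,0,0.2,1,0,0.05],[0,0,0,0.2,1,0,0.05]]' && python3 -m creep '[[0,0,0,0.2,1,0,0.05],[0,0,0,0.2,1,0,0.05]]' && python3 -m creep '[[0,0,0,0,0,0,0.05],[0,0,0,0,0,0,0.05]]'
```

```text
time: 19.6
eef_pos: [0.5121, 0.2145, 0.0705]
tcp_rot: [0.772, 0.636, -0.0, 0.002]
wrist_force: [-1.5, -7.4, 8.9]
width: 0.175
grasp_force: 40.6
time: 19.8
eef_pos: [0.5121, 0.2146, 0.0705]
tcp_rot: [0.771, 0.636, -0.002, 0.003]
wrist_force: [-3.1, -18.4, 13.2]
width: 0.178
grasp_force: 41.2
time: 20.0
eef_pos: [0.5121, 0.2146, 0.0705]
tcp_rot: [0.772, 0.636, -0.002, 0.003]
wrist_force: [-4.7, -14.6, 12.9]
width: 0.181
grasp_force: 41.1
```

The force jumps at 155.7 mm, which matches the stop. Ease off, release, rise and verify.

```bash

python3 -m creep '[[0,0,0,-0.3,-1.5,0,0.05],[0,0,0,0,0,0,0.3],[0,0,0,0,0,0,0.6],[0,0,0,0,0,0,0.6],[0,0,0,0,0,0,0.6]]' && python3 -m creep '[[0,0,0,0,0,20,0.6],[0,0,0,0,0,40,0.6],[0,0,0,0,0,40,0.6],[0,0,0,-6,-30,30,0.6],[0,0,0,-8,-40,0,0.6]]' >/dev/null && python3 -m creep '[[0,0,0,-10,-40,0,0.6],[0,0,0,-10,-40,0,0.6],[0,0,0,0,0,0,0.6],[0,0,0,0,0,0,0.6]]' >/dev/null
python3 - <<'E'
from h import *
st()
for nm in('wrist','top','scene'):
  s=snap(nm); cv2.imwrite(f'pics/end_{nm}.png',s['image'][...,::-1])
  w=cloud(s)*1000; x,y,z=np.moveaxis(w,-1,0)
  m=(z>90)&(z<99)&(x>470)&(x<550)&(y>150)&(y<250); q=w[m][:,:2].astype(np.float32); print(nm,'bar',m.sum(),cv2.minAreaRect(q) if m.sum()>5 else '')
  m=(z>101)&(z<113)&(x>380)&(x<700)&(y>240)&(y<450); q=w[m][:,:2].astype(np.float32); print(nm,'deck',m.sum(),cv2.minAreaRect(q) if m.sum()>5 else '')
E
```

```text
time: 20.5
eef_pos: [0.511, 0.2164, 0.0684]
tcp_rot: [0.772, 0.636, -0.0, -0.0]
wrist_force: [0.1, 0.5, 0.3]
width: 0.603
grasp_force: 0.0
t 21.4 tcp [477.3  65.8 198.7] psi -11.11 z [ 0.     0.001 -1.   ] w 0.601 gf 0.0 F [-0.2 -0.3 -0.1]
wrist bar 1139 ((508.74615478515625, 202.42356872558594), (32.094139099121094, 15.613412857055664), 80.07234191894531)
wrist deck 0 
top bar 114 ((510.80621337890625, 213.97222900390625), (50.00863265991211, 16.158489227294922), 78.72550964355469)
top deck 4338 ((532.186767578125, 326.4923095703125), (146.38719177246094, 239.85482788085938), 79.61517333984375)
scene bar 99 ((512.76611328125, 213.70486450195312), (56.76968002319336, 16.83251190185547), 80.28739166259766)
scene deck 3594 ((535.5615234375, 329.96246337890625), (146.1633758544922, 240.27938842773438), 78.90210723876953)
```

View pics/end_wrist.png

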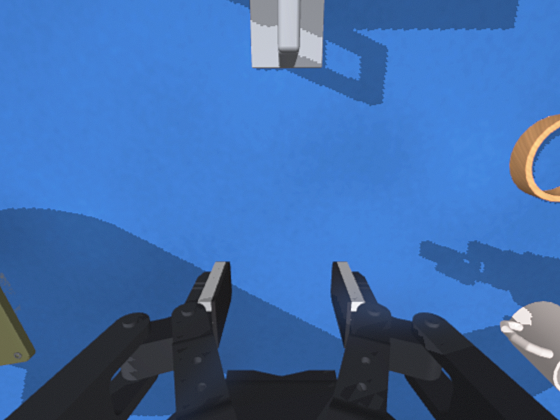

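View pics/end_scene.png

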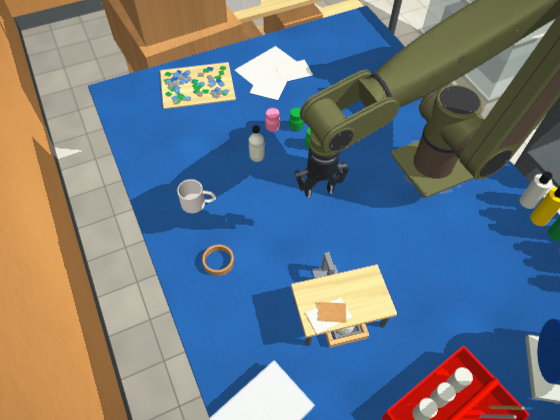

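The grip at scene (325,267) sits 118 mm in front of the riser centre (117.5 expected) and is laterally centred. The bottle, mug and tape are in place. Handing in.

```bash
python3 -c "
from station import robot
print(robot.close_job())"
```

```text
the job is handed in; nothing more can be done
None
```

I stood both jars in the caddy, one per cell, slid it under the riser until it met the end stop, and handed the job in at about 21 s of robot time; no verdict came back, and the bottle, mug and tape look unmoved.

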